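# Lay the culture tube on the slant holder

## Task

Pick up the culture tube that lies on the bench and lay it in the empty sloped holder, cap at the raised end, so that the glass rests lengthwise in both V notches and the tube is about centred on the holder (within a couple of centimetres). Let go of it there, and do not knock over the bottle, the can or the jar.

Things in the scene. Friction and masses are not known exactly. Their poses are not given: they have to be found in the camera images.
- tube: Loose amber glass culture tube lying on the bench, 188 mm long, 0.12 kg. Origin on its axis at mid-length (17 mm above the bench at the start); x along the axis to the cap; roll is irrelevant. Glass 28 mm in diameter from x = -80 to 62 mm, white label round it; white round foot, diameter 34 mm, x = -94 to -80; white hexagonal cap, 34 mm across flats, x = 62 to 94.
- cap (a point): Centre of the tube's cap end face, 94 mm from the tube's origin along its +x.
- holder: The empty holder, steel, fixed: base plate 160 x 66 x 8 mm (x, y, z) and two posts, 8 mm (x) by 30 mm (y), each with a V notch on top. Origin under the plate's centre, on the bench; z up, x level towards the raised end, which points away from the robot. It stands left or right of the loaded holder, 140 mm or more from it in y.
- loaded_holder: A holder of the same make, already loaded with a like tube (cap at the raised end); all of it fixed, not part of the work. Origin and axes as for the empty holder; its tube reaches 155 mm above the bench.
- seat: Frame of the empty holder's notches. Origin: where the laid tube's centre belongs, 110 mm above the holder's origin; x along the laid tube, rising at 0.3 rad to the raised end; y level; z square to the slope. 90 degree Vs, 8 mm thick, at x = -38 and 38 mm, touch the glass 10 mm below the axis at y = +-10; tips 2 mm above the axis, y = +-22. Between them 68 mm is free for fingers.
- bottle: Bystander, upright: glass bottle with a black cap, 72 mm wide, 190 mm tall. Origin at the centre of its underside, z up. Not part of the work, to be left standing.
- can: Bystander, upright: plain closed steel can, 75 mm wide, 100 mm tall. Origin at the centre of its underside, z up. Not part of the work, to be left standing.
- jar: Bystander, upright: small glass jar with a white cap, 44 mm wide, 70 mm tall. Origin at the centre of its underside, z up. Not part of the work, to be left standing.
Mind the look-alikes: they are no part of the job. What is shaped like the holder but yellow is not meant. Of the things that look like the tube, take the one that is farthest to the robot's left at the start.

How it is judged:
At the end, for the whole second after the job is handed in: The tube rests, still, in both notches of the empty holder: centre within 22 mm of the seat's origin along the slope and 6 mm across and square to it, axis within 0.1 rad of the slope, cap at the raised end (x of tube in the frame of seat between -0.022 and 0.022 m and y of tube in the frame of seat between -0.006 and 0.006 m and z of tube in the frame of seat between -0.006 and 0.006 m and angle between the x axis of tube and the x axis of seat, either way round below 0.1 rad and x of cap in the frame of seat above 0.06 m and contact force between tube and holder above 0.2 N and linear speed of tube below 0.02 m/s and angular speed of tube below 0.2 rad/s); the robot touches nothing.
It fails at once if the bottle is knocked over (angle between bottle's own z axis and vertical above 0.5 rad).
It fails at once if the can is knocked over (angle between can's own z axis and vertical above 0.5 rad).
It fails at once if the jar is knocked over (angle between jar's own z axis and vertical above 0.5 rad).
It also fails if it takes over 42 s, if anything falls off the work surface, if the arm or the gripper's body presses on something with over 40 N, if the wrist force passes 120 N, or if a joint passes its speed limit or range.

## Robot

A 6-joint arm with a two-finger parallel gripper is mounted at the origin on the work surface. World frame = base frame: x ahead of the robot, y to its left, z up, the work surface at z = 0. Lengths are in m, angles in rad, forces in N, time in s.
With the tool pointing down it reaches from about 0.35 to 0.85 m from the base axis. Payload 8.1 kg.
Tool frame: the origin (TCP) lies midway between the tips of the shut fingers; the grasp point (between the pads) lies 19 mm behind it; z points along the fingers, y is the line along which they close (so a half turn about z gives the same grasp; the last joint's range is limited). The gripper opens to 93 mm and grips with 3 to 60 N. Pads are 15 mm wide; open, the fingers measure 128 mm over their backs; the gripper's body (75 mm by 188 mm) begins 65 mm behind the grasp point.
Start: joints at [1.145, 0.13, 1.488, -0, 1.523, -0.085], TCP at [0.201, 0.566, 0.219] pointing down, gripper open.
Joint ranges: [-2.96, 2.96], [-0.89, 2.26], [0.02, 2.5], [-1.34, 4.48], [0, 2.73], [-2.66, 2.66]. Speed limits (rad/s): [2.39, 2.39, 2.79, 3.14, 3.14, 3.14].

## Interface

Orientations are given as a rotation vector (axis times angle).
In Python, from plant import read_state, read_camera, camera_model, close_job gives the robot as it stands. The module is installed in compiled form; this text tells all that it offers.
- The arm moves only by the tool carry_out, never from a script. Its argument "moves" is a list of rows, each an object of numbers: "jaw": the finger opening in m, from 0 to 0.093; "dx", "dy", "dz": the shift along the tool's x, y, z in m; "yaw": the turn about the tool's z in rad. In form: [{"jaw": .., "dx": .., "dy": .., "dz": .., "yaw": ..}, ...]. A call has 1 to 8 rows; each row shifts and turns the commanded pose from where the row before left it, along the tool's axes as they then stand; what a row does not reach is not made up. A row lasts 1/8 s, in which the tool goes at most 62.5 mm and 10.7 degrees, less where a joint would pass 70% of its speed; a pose out of reach is approached as far as the arm can. A call is refused whole if a number of a shift passes 0.0625 or a number of a turn 0.188, either way. A call with a gripper value outside its range is refused whole. The fingers move at their own pace and stop on an object; "grip_force" is the grip in N (left out, the last holds). Time passes only in rows, so rows that do not move let the fingers close. It gives the time, the measured TCP pose, the force, the opening and the grip force at its end, in the units of the state.
- read_state(): the state, without advancing time (a new reading comes with each control period).
- read_camera(name): name is "scene" or "top" or "wrist"; returns the picture (384x512x3 uint8, red, green, blue); there is no depth.
- camera_model(name): a dict with "camera_matrix" (3x3 intrinsics, pixels), "k1" (the pictures are not rectified: a ray, as slopes to the right and down, at radius r is drawn at 1 + k1 r^2 times it, then the intrinsics apply), "view" (4x4, takes a point from world to camera coordinates). Camera axes: x right, y up, looking along -z (the intrinsics and any distortion apply to the point x, -y, -z); pixel columns grow to the right and rows downward; lengths in m; the calibration is good to about 2 mm. A picture is of the moment at which its call begins: read the wrist's pose just before it. camera_model takes no time and is no camera call; for the wrist camera it gives the pose at the moment of the call.
- close_job(): hands the job in; it is judged then, once.
The state is a dict: "t": time; "q": joint angles; "dq": joint speeds; "joint_torque": joint torques, N m; "tool_pos": TCP position; "orientation": TCP orientation; "force": force on the tool from outside, world axes, zero at the start; "wrist_torque": the same for the moment, N m; "opening": finger opening in m; "gripper_force": force on a finger pad.
Only numpy, scipy, OpenCV 4.12 (cv2) and the standard library are available. Lean on these libraries where they do the work, as an engineer would, in place of code of your own. Each camera call takes 0.05 s, during which the arm holds its last target. There are 200 camera calls.

## Working session

There is one attempt and no reset: what is moved stays moved. The work goes in short steps, Python scripts to look and compute and a tool call to move; the robot and the scene stay as the last step left them, time stands still between calls to the robot, and variables do not carry over. Pictures are saved under pics/ and viewed, at most 11 in all, crops included, and the job is handed in when it is done.

Besides the shell and the picture viewer there is one more tool, called as name(argument=value, ...) on one line, values as JSON. carry_out: Moves the arm, as the interface text tells. Its arguments: {"type":"object","properties":{"moves":{"type":"array","items":{"type":"object","properties":{"jaw":{"type":"number"},"dx":{"type":"number"},"dy":{"type":"number"},"dz":{"type":"number"},"yaw":{"type":"number"}}}},"grip_force":{"type":"number"}},"required":["moves"]}

```bash
mkdir -p pics
cat > h.py <<'E'
import numpy as np, cv2
from plant import *
from scipy.spatial.transform import Rotation as R
def ray(m,u,v):
    K=m["camera_matrix"];k=m["k1"]
    K=np.array(K);d=np.array([(u-K[0,2])/K[0,0],(v-K[1,2])/K[1,1]]);s=d.copy()
    for _ in range(30): s=d/(1+k*(s@s))
    V=np.array(m["view"]);c=-V[:3,:3].T@V[:3,3]
    return c,V[:3,:3].T@np.array([s[0],-s[1],-1])
def at(m,u,v,z):
    c,d=ray(m,u,v);return c+d*(z-c[2])/d[2]
def proj(m,p):
    V=np.array(m["view"]);q=V[:3,:3]@np.array(p)+V[:3,3];s=np.array([q[0],-q[1]])/-q[2]
    s=s*(1+m["k1"]*(s@s));K=np.array(m["camera_matrix"]);return K[:2,:2]@s+K[:2,2]
E
python3 - <<'E'
from h import *
for n in("scene","top"):
    a=read_camera(n);cv2.imwrite(f"pics/{n}0.png",cv2.resize(a[:,:,::-1],(800,600),interpolation=cv2.INTER_CUBIC))
s=read_state();print(s)
for n in("scene","top"):
    m=camera_model(n);print(n,ray(m,256,192))
E
```

```text
{'t': 0.1, 'q': array([ 1.14455984e+00,  1.31081082e-01,  1.48918484e+00,  2.37914811e-06,
        1.52299836e+00, -8.54266707e-02]), 'dq': array([-1.91102676e-03, -3.30680240e-03, -1.32990418e-03,  1.12381326e-03,
        1.11389439e-04, -4.16495853e-05]), 'joint_torque': array([ 1.39421063e-03, -5.61341035e+01, -4.93093801e+01,  7.67986849e-02,
        2.90453184e-02, -5.89867500e-05]), 'tool_pos': array([0.20032768, 0.56501782, 0.21768713]), 'orientation': array([-5.32683583e-01, -3.09567021e+00,  2.53904310e-03]), 'force': array([-0.12750295,  0.40409069,  0.13785685]), 'wrist_torque': array([-0.00836244,  0.03992162, -0.00900263]), 'gripper_force': 0.0, 'opening': 0.09303737641520776}
scene (array([1.2100372 , 0.80377604, 0.90462131]), array([-0.50742203, -0.63248468, -0.58527917]))
top (array([ 0.26123549, -0.08084184,  1.49359697]), array([ 0.18149216,  0.02959881, -0.98343248]))
```

View pics/top0.png

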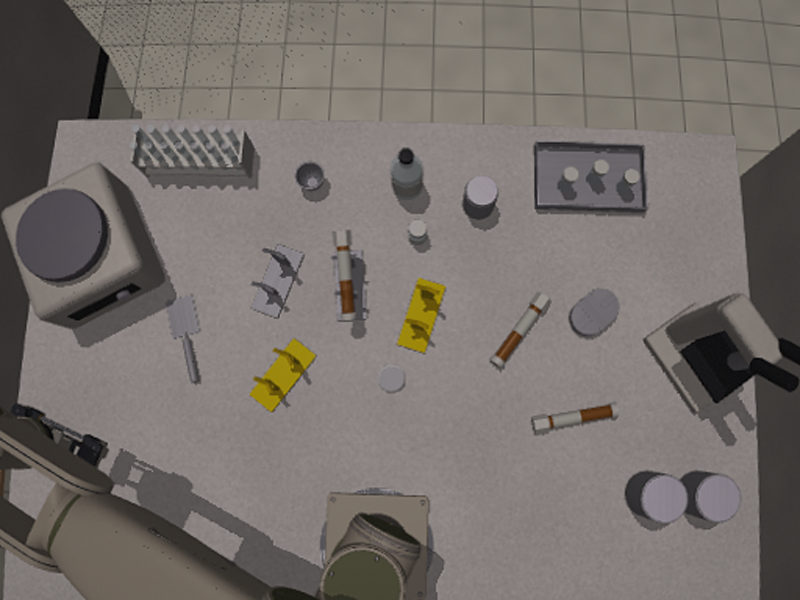

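View pics/scene0.png

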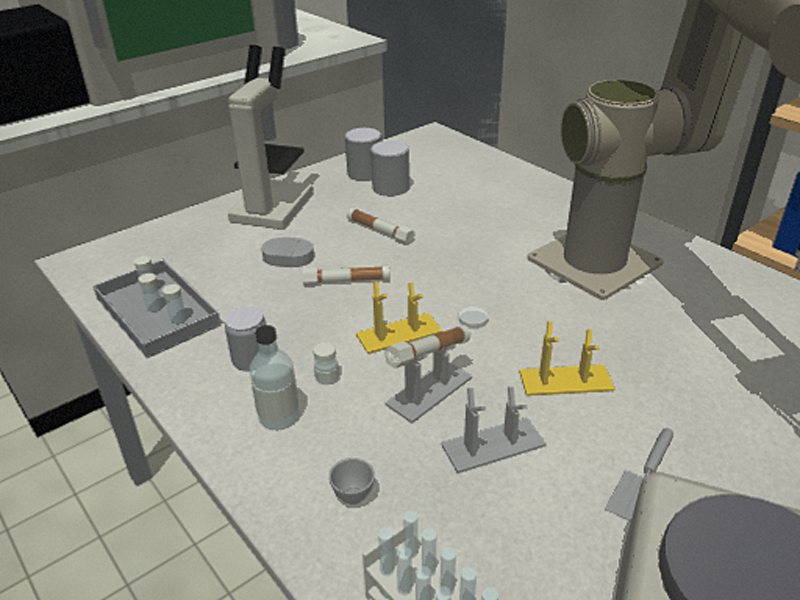

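The top picture shows the loose tubes at (520,330) and (575,417), so the first is the left-most. The empty steel holder is at (278,280), the loaded one at (346,280), and two yellow decoys at (283,375) and (422,316). I'll enlarge the tube and the holder.

Run:
```python
from h import *
a=read_camera("top")[:,:,::-1]
f=lambda u,v:cv2.resize(a[v:v+60,u:u+50],(400,480),interpolation=cv2.INTER_CUBIC)
cv2.imwrite("pics/c1.png",np.hstack([f(308,180),f(153,150)]))
```

```text
(no output)
```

View pics/c1.png

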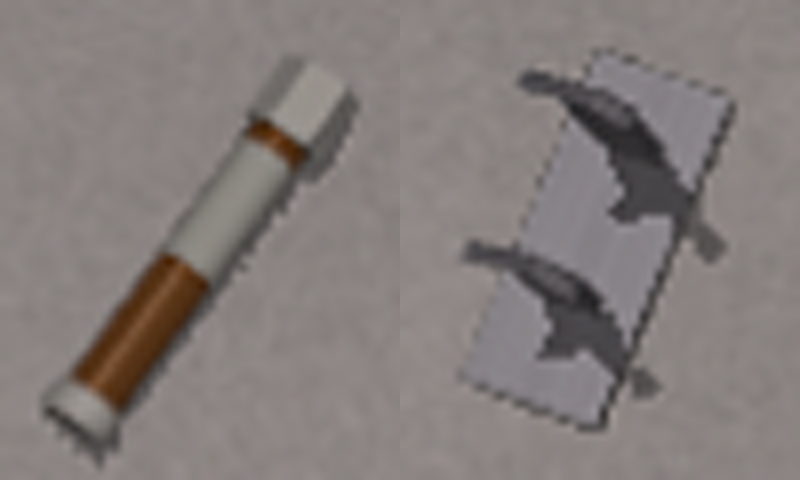

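Run:
```python
from h import *
m=camera_model("top")
P=lambda x,y,u0,v0,z:at(m,u0+(x+.5)/8-.5,v0+(y+.5)/8-.5,z)
c=P(323,78,308,180,.02);f=P(75,430,308,180,.012)
print("tube",c,f,np.linalg.norm(c-f),(c+f)/2,np.arctan2(*(c-f)[1::-1]))
C=[P(x,y,153,150,.008) for x,y in((200,50),(335,100),(200,430),(62,377))]
print(np.round(C,4));tl,tr,br,bl=C
h=(tl+tr)/2-(bl+br)/2;print("holder",sum(C)/4,np.linalg.norm(h),np.linalg.norm(tl-tr),np.arctan2(h[1],h[0]))
o=sum(C)/4;o[2]=0;y=np.arctan2(h[1],h[0])
print("seat",R.from_euler("z",y).as_matrix())
for n,(u,v) in dict(can=(480,210),jar=(418,240),bottle=(407,190),lh_t=(343,235),lh_b=(347,315),can2=(392,380),ybl=(422,316)).items(): print(n,at(m,u*.64,v*.64,0.0))
s=read_state();print(R.from_rotvec(s["orientation"]).as_matrix().round(3))
w=camera_model("wrist");Rt=R.from_rotvec(s["orientation"]).as_matrix();c,d=ray(w,256,192);print("wristcam in tool",Rt.T@(c-s["tool_pos"]),Rt.T@d)
```

```text
tube [ 0.55163006 -0.35786011  0.02      ] [ 0.39587329 -0.25071679  0.012     ] 0.18921909405846654 [ 0.47375167 -0.30428845  0.016     ] -0.602551256086594
[[0.6596 0.2507 0.008 ]
 [0.638  0.1879 0.008 ]
 [0.487  0.2384 0.008 ]
 [0.5087 0.3018 0.008 ]]
holder [0.57331892 0.24472245 0.008     ] 0.1592481639843585 0.0664135834716569 -0.3245397573696864
seat [[ 0.94779759  0.3188726   0.        ]
 [-0.3188726   0.94779759 -0.        ]
 [-0.          0.          1.        ]]
can [ 0.75513522 -0.2151252   0.        ]
jar [ 0.67848798 -0.07268176  0.        ]
bottle [ 0.79948533 -0.04355595  0.        ]
lh_t [0.68583243 0.10100474 0.        ]
lh_b [0.49910578 0.08242032 0.        ]
can2 [ 0.35654919 -0.02408525  0.        ]
ybl [ 0.5017037  -0.08655119  0.        ]
[[-0.942  0.334 -0.001]
 [ 0.334  0.942 -0.001]
 [ 0.    -0.001 -1.   ]]
wristcam in tool [ 0.08195754 -0.00018089 -0.16683856] [-0.30558119  0.01914856  0.95218573]
```

The crop puts the tube's cap end at (323,78) and foot end at (75,430). The holder plate's corners are at (600,50), (735,100), (600,430) and (462,377). The plate measures 159x66 mm, so the calibration is good. The tube is at (0.474,-0.304), yaw -0.603. The seat is at (0.573,0.245), yaw -0.325.

carry_out(moves=[{"jaw":0.093,"dx":-0.046,"dy":-0.032,"dz":-0.004},{"jaw":0.093,"dx":-0.046,"dy":-0.032,"dz":-0.004},{"jaw":0.093,"dx":-0.046,"dy":-0.032,"dz":-0.004},{"jaw":0.093,"dx":-0.046,"dy":-0.032,"dz":-0.004},{"jaw":0.093,"dx":-0.046,"dy":-0.032,"dz":-0.004},{"jaw":0.093,"dx":-0.046,"dy":-0.032,"dz":-0.004},{"jaw":0.093,"dx":-0.046,"dy":-0.032,"dz":-0.004},{"jaw":0.093,"dx":-0.046,"dy":-0.032,"dz":-0.004}])

```text
invalid input at $.moves[0]: expected keys jaw, dx, dy, dz, yaw
```

carry_out(moves=[{"jaw":0.093,"dx":-0.02,"dy":-0.052},{"jaw":0.093,"dx":-0.02,"dy":-0.052},{"jaw":0.093,"dx":-0.02,"dy":-0.052},{"jaw":0.093,"dx":-0.02,"dy":-0.052},{"jaw":0.093,"dx":-0.02,"dy":-0.052},{"jaw":0.093,"dx":-0.02,"dy":-0.052},{"jaw":0.093,"dx":-0.02,"dy":-0.052},{"jaw":0.093,"dx":-0.02,"dy":-0.052}])

```text
invalid input at $.moves[0]: expected keys jaw, dx, dy, dz, yaw
```

carry_out(moves=[{"jaw":0.093,"dx":-0.02,"dy":-0.052},{"jaw":0.093,"yaw":0.131,"dz":0.04},{"jaw":0.093,"yaw":0.131,"dz":0.04},{"jaw":0.093,"dz":0.02},{"jaw":0.093}])

```text
invalid input at $.moves[0]: expected keys jaw, dx, dy, dz, yaw
```

```bash
cat >> h.py <<'E'
def to(p,yaw):
    s=read_state();M=R.from_rotvec(s["orientation"]).as_matrix()
    psi=np.arctan2(M[1,0],M[0,0]);print("t",s["t"],"tcp",s["tool_pos"].round(4),"psi",psi.round(4),"tilt",M[:,2].round(3),"q",np.round(s["q"],2))
    print("tool delta",(M.T@(np.array(p)-s["tool_pos"])).round(4),"yaw(tool)",(-(yaw-psi+np.pi)%(2*np.pi)-np.pi).round(4) if 0 else round(-((yaw-psi+np.pi)%(2*np.pi)-np.pi),4))
E
python3 - <<'E'
from h import *
to([.4738,-.3043,.004],-.6026+np.pi)
a=read_camera("wrist");m=camera_model("wrist")
for p in([.4738,-.3043,.017],):print(proj(m,p))
cv2.imwrite("pics/w1.png",cv2.resize(a[:,:,::-1],(800,600)))
E
```

```text
t 0.15 tcp [0.2003 0.5651 0.2178] psi 2.8008 tilt [-0.001 -0.001 -1.   ] q [ 1.14  0.13  1.49 -0.    1.52 -0.09]
tool delta [-0.5483 -0.7277  0.2148] yaw(tool) 0.2618
[-79.25898175 412.51486968]
```

View pics/w1.png

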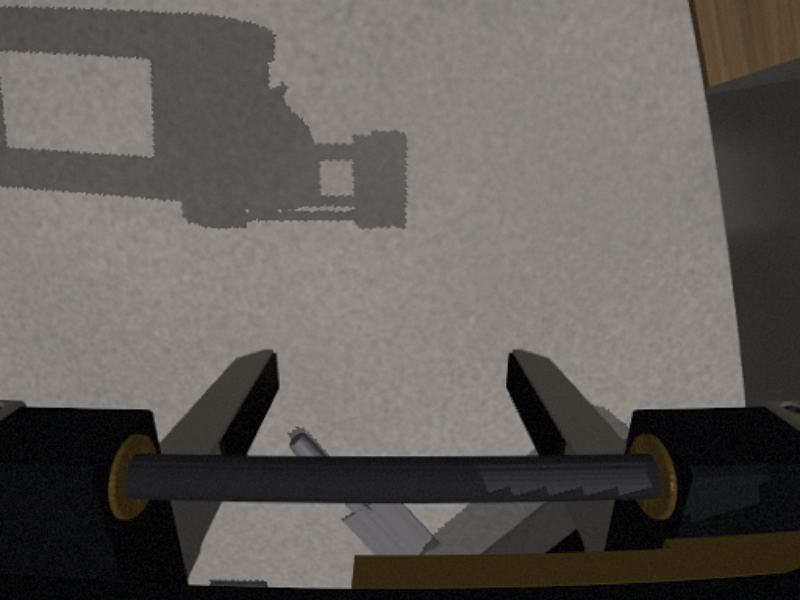

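The wrist picture shows only bare bench between the fingers, whose tips are at (275,350) and (510,350). The moves were refused because each row needs all five keys, so I'll send them again.

carry_out(moves=[{"jaw":0.093,"dx":-0.046,"dy":-0.032,"dz":-0.004,"yaw":0},{"jaw":0.093,"dx":-0.046,"dy":-0.032,"dz":-0.004,"yaw":0},{"jaw":0.093,"dx":-0.046,"dy":-0.032,"dz":-0.004,"yaw":0},{"jaw":0.093,"dx":-0.046,"dy":-0.032,"dz":-0.004,"yaw":0},{"jaw":0.093,"dx":-0.046,"dy":-0.032,"dz":-0.004,"yaw":0},{"jaw":0.093,"dx":-0.046,"dy":-0.032,"dz":-0.004,"yaw":0},{"jaw":0.093,"dx":-0.046,"dy":-0.032,"dz":-0.004,"yaw":0},{"jaw":0.093,"dx":-0.046,"dy":-0.032,"dz":-0.004,"yaw":0}])

```text
t: 1.2
tool_pos: [0.4625, 0.1996, 0.2508]
orientation: [0.533, 3.096, 0.0]
force: [0.5, 0.7, -0.1]
opening: 0.0931
gripper_force: 0.0
```

carry_out(moves=[{"jaw":0.093,"dx":-0.02,"dy":-0.052,"dz":0,"yaw":0},{"jaw":0.093,"dx":-0.02,"dy":-0.052,"dz":0,"yaw":0},{"jaw":0.093,"dx":-0.02,"dy":-0.052,"dz":0,"yaw":0},{"jaw":0.093,"dx":-0.02,"dy":-0.052,"dz":0,"yaw":0},{"jaw":0.093,"dx":-0.02,"dy":-0.052,"dz":0,"yaw":0},{"jaw":0.093,"dx":-0.02,"dy":-0.052,"dz":0,"yaw":0},{"jaw":0.093,"dx":-0.02,"dy":-0.052,"dz":0,"yaw":0},{"jaw":0.093,"dx":-0.02,"dy":-0.052,"dz":0,"yaw":0}])

```text
t: 2.2
tool_pos: [0.4733, -0.2462, 0.2506]
orientation: [0.533, 3.096, 0.0]
force: [1.2, 0.7, 0.3]
opening: 0.0928
gripper_force: 0.0
```

carry_out(moves=[{"jaw":0.093,"dx":-0.02,"dy":-0.052,"dz":0,"yaw":0},{"jaw":0.093,"dx":0,"dy":0,"dz":0.04,"yaw":0.131},{"jaw":0.093,"dx":0,"dy":0,"dz":0.04,"yaw":0.131},{"jaw":0.093,"dx":0,"dy":0,"dz":0.04,"yaw":0},{"jaw":0.093,"dx":0,"dy":0,"dz":0,"yaw":0}])

```text
t: 2.82
tool_pos: [0.4725, -0.2982, 0.1267]
orientation: [-0.93, -2.993, -0.004]
force: [-0.1, 0.4, 0.3]
opening: 0.0928
gripper_force: 0.0
```

Run:
```python
from h import *
to([.4738,-.3043,.004],-.6026+np.pi)
a=read_camera("wrist");m=camera_model("wrist")
d=np.array([np.cos(-.6026),np.sin(-.6026),0])
for k in(-.08,0,.062):print(k,proj(m,np.array([.4738,-.3043,.017])+k*d)/.64)
cv2.imwrite("pics/w2.png",cv2.resize(a[:,:,::-1],(800,600)))
```

```text
t 2.825 tcp [ 0.4725 -0.2982  0.1267] psi 2.5389 tilt [-0.006  0.005 -1.   ] q [-0.65  0.09  1.7  -0.    1.36 -1.62]
tool delta [-0.0055 -0.0044  0.1226] yaw(tool) -0.0001
-0.08 [383.99746193 164.44569765]
0 [384.5491669  293.27441556]
0.062 [384.9613136  380.00421069]
```

View pics/w2.png

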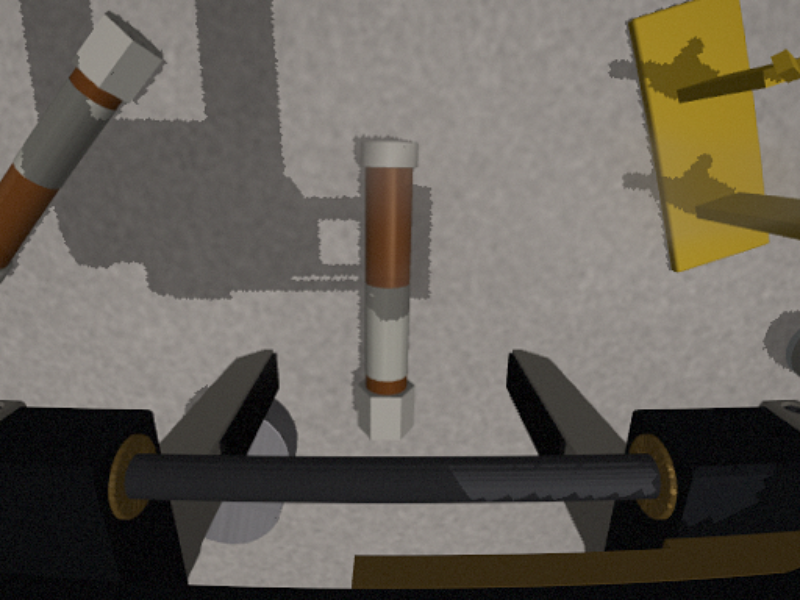

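The tube lies centred between the fingers at column 387, with the foot/glass edge at row 167 and the glass/cap edge at row 388. That is 2–3 mm from the prediction. Next I descend and grip.

carry_out(moves=[{"jaw":0.093,"dx":-0.008,"dy":-0.003,"dz":0.03,"yaw":0},{"jaw":0.093,"dx":0,"dy":0,"dz":0.045,"yaw":0},{"jaw":0.093,"dx":0,"dy":0,"dz":0.035,"yaw":0},{"jaw":0.093,"dx":0,"dy":0,"dz":0.012,"yaw":0},{"jaw":0.093,"dx":0,"dy":0,"dz":0,"yaw":0},{"jaw":0.015,"dx":0,"dy":0,"dz":0,"yaw":0},{"jaw":0.015,"dx":0,"dy":0,"dz":0,"yaw":0},{"jaw":0.015,"dx":0,"dy":0,"dz":0,"yaw":0}], grip_force=20)

```text
t: 3.88
tool_pos: [0.4805, -0.3074, 0.0097]
orientation: [0.932, 2.999, -0.001]
force: [0.0, -0.6, -0.4]
opening: 0.068
gripper_force: 0.0
```

carry_out(moves=[{"jaw":0.015,"dx":0,"dy":0,"dz":0,"yaw":0},{"jaw":0.015,"dx":0,"dy":0,"dz":0,"yaw":0},{"jaw":0.015,"dx":0,"dy":0,"dz":0,"yaw":0},{"jaw":0.015,"dx":0,"dy":0,"dz":0,"yaw":0}])

```text
t: 4.38
tool_pos: [0.4799, -0.307, 0.0086]
orientation: [-0.933, -3.0, -0.0]
force: [1.5, 0.9, 0.9]
opening: 0.0274
gripper_force: 13.6
```

Run:
```python
from h import *
to([.5733,.2447,.25],-.3245+np.pi)
```

```text
t 4.375 tcp [ 0.4799 -0.307   0.0086] psi 2.5388 tilt [-0.  0. -1.] q [-0.66  0.25  1.76  0.    1.13 -1.63]
tool delta [ 0.2359  0.5074 -0.2414] yaw(tool) -0.2783
```

carry_out(moves=[{"jaw":0.015,"dx":0,"dy":0,"dz":0,"yaw":0},{"jaw":0.015,"dx":0,"dy":0,"dz":-0.02,"yaw":0},{"jaw":0.015,"dx":0,"dy":0,"dz":-0.04,"yaw":0},{"jaw":0.015,"dx":0,"dy":0,"dz":-0.05,"yaw":0},{"jaw":0.015,"dx":0,"dy":0,"dz":-0.05,"yaw":0},{"jaw":0.015,"dx":0,"dy":0,"dz":-0.05,"yaw":0},{"jaw":0.015,"dx":0,"dy":0,"dz":-0.04,"yaw":0},{"jaw":0.015,"dx":0,"dy":0,"dz":0,"yaw":0}])

```text
t: 5.38
tool_pos: [0.4817, -0.3083, 0.2648]
orientation: [0.93, 2.992, -0.005]
force: [-0.4, -0.6, -0.7]
opening: 0.0276
gripper_force: 20.0
```

Run:
```python
from h import *
to([.5733,.2447,.25],-.3245+np.pi)
print({k:np.round(v,3) for k,v in read_state().items() if k in("force","wrist_torque","opening","gripper_force")})
a=read_camera("wrist");b=read_camera("scene")
f=lambda a:cv2.resize(a[:,:,::-1],(400,300),interpolation=cv2.INTER_AREA)
cv2.imwrite("pics/w3.png",np.vstack([f(a),f(b)]))
```

```text
t 5.375 tcp [ 0.4817 -0.3083  0.2648] psi 2.5389 tilt [ 0.007 -0.006 -1.   ] q [-0.66  0.03  1.51  0.    1.59 -1.63]
tool delta [0.2381 0.5075 0.0124] yaw(tool) -0.2782
{'force': array([-0.357, -0.563, -0.653]), 'wrist_torque': array([-0.038, -0.003, -0.028]), 'gripper_force': np.float64(19.969), 'opening': np.float64(0.028)}
```

View pics/w3.png

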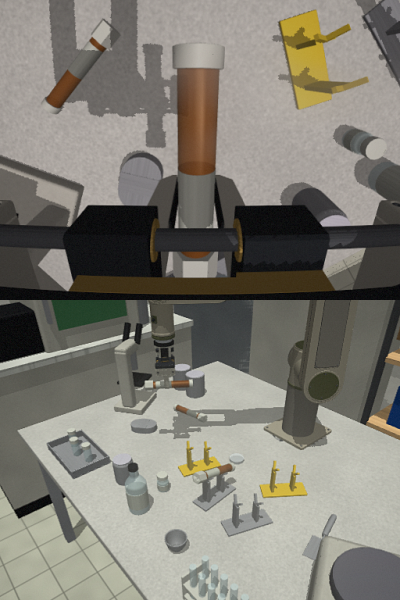

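The tube is held firmly between the fingers, with the foot at (198,55) in the wrist view and about level in the scene view. I carry it over to the holder.

carry_out(moves=[{"jaw":0.015,"dx":0.012,"dy":0.024,"dz":0,"yaw":0},{"jaw":0.015,"dx":0.02,"dy":0.043,"dz":0,"yaw":0},{"jaw":0.015,"dx":0.02,"dy":0.043,"dz":0,"yaw":0},{"jaw":0.015,"dx":0.02,"dy":0.043,"dz":0,"yaw":0},{"jaw":0.015,"dx":0.02,"dy":0.043,"dz":0,"yaw":0},{"jaw":0.015,"dx":0.02,"dy":0.043,"dz":0,"yaw":0},{"jaw":0.015,"dx":0.02,"dy":0.043,"dz":0,"yaw":0},{"jaw":0.015,"dx":0.02,"dy":0.043,"dz":0,"yaw":0}])

```text
t: 6.48
tool_pos: [0.5378, 0.0484, 0.2564]
orientation: [-0.932, -2.997, 0.002]
force: [0.4, 0.4, -1.1]
opening: 0.0275
gripper_force: 20.0
```

carry_out(moves=[{"jaw":0.015,"dx":0.02,"dy":0.043,"dz":0,"yaw":0},{"jaw":0.015,"dx":0.02,"dy":0.043,"dz":0,"yaw":0},{"jaw":0.015,"dx":0.02,"dy":0.043,"dz":0,"yaw":0},{"jaw":0.015,"dx":0.02,"dy":0.043,"dz":0,"yaw":0},{"jaw":0.015,"dx":0.012,"dy":0.024,"dz":0,"yaw":0},{"jaw":0.015,"dx":0,"dy":0,"dz":0,"yaw":-0.139},{"jaw":0.015,"dx":0,"dy":0,"dz":0,"yaw":-0.139},{"jaw":0.015,"dx":0,"dy":0,"dz":0,"yaw":0}])

```text
t: 7.48
tool_pos: [0.5732, 0.2603, 0.2564]
orientation: [-0.508, -3.097, 0.003]
force: [0.5, 0.7, -1.9]
opening: 0.0276
gripper_force: 20.0
```

Run:
```python
from h import *
to([.5733,.2447,.18],-.3245+np.pi)
a=read_camera("wrist");m=camera_model("wrist");s=read_state()
M=R.from_rotvec(s["orientation"]).as_matrix()
for off in(0,.004,.008):
  for pit in(-.1,0,.1):
    d=np.array([np.cos(pit),0,np.sin(pit)]);up=np.array([-np.sin(pit)*-1,0,-np.cos(pit)])
    c=np.array([off,0,-.0084])
    q=[s["tool_pos"]+M@(c+d*k+np.array([0,w,0])) for k,w in((.08,-.014),(.08,.014),(.094,-.017),(.094,.017))]
    print(off,pit,*[(proj(m,p)/.64).round(0) for p in q])
Z=R.from_euler("z",-.3245).as_matrix()
for k in(-1,1):
  for w in(-.022,.022):
    p=np.array([.5733,.2447,0])+Z@np.array([k*.0363,w,.110+k*.0112+.002]);print("tip",k,w,(proj(m,p)/.64).round(0))
cv2.imwrite("pics/w4.png",cv2.resize(a[:,:,::-1],(800,600),interpolation=cv2.INTER_CUBIC))
```

```text
t 7.475 tcp [0.5732 0.2603 0.2564] psi 2.8162 tilt [-0.004 -0.001 -1.   ] q [ 0.34  0.2   1.34  0.    1.6  -0.9 ]
tool delta [-0.0053 -0.0146  0.0764] yaw(tool) -0.0009
0 -0.1 [348. 163.] [436. 163.] [337. 117.] [447. 117.]
0 0 [350. 162.] [434. 162.] [340. 118.] [444. 118.]
0 0.1 [352. 162.] [432. 162.] [343. 121.] [441. 121.]
0.004 -0.1 [348. 150.] [436. 150.] [337. 103.] [447. 103.]
0.004 0 [350. 149.] [434. 149.] [340. 105.] [444. 105.]
0.004 0.1 [352. 151.] [432. 151.] [343. 109.] [441. 109.]
0.008 -0.1 [348. 137.] [436. 137.] [336.  89.] [448.  89.]
0.008 0 [350. 137.] [434. 137.] [340.  92.] [444.  92.]
0.008 0.1 [352. 139.] [432. 139.] [343.  97.] [441.  97.]
tip -1 -0.022 [340. 230.]
tip -1 0.022 [402. 229.]
tip 1 -0.022 [341. 336.]
tip 1 0.022 [402. 336.]
```

View pics/w4.png

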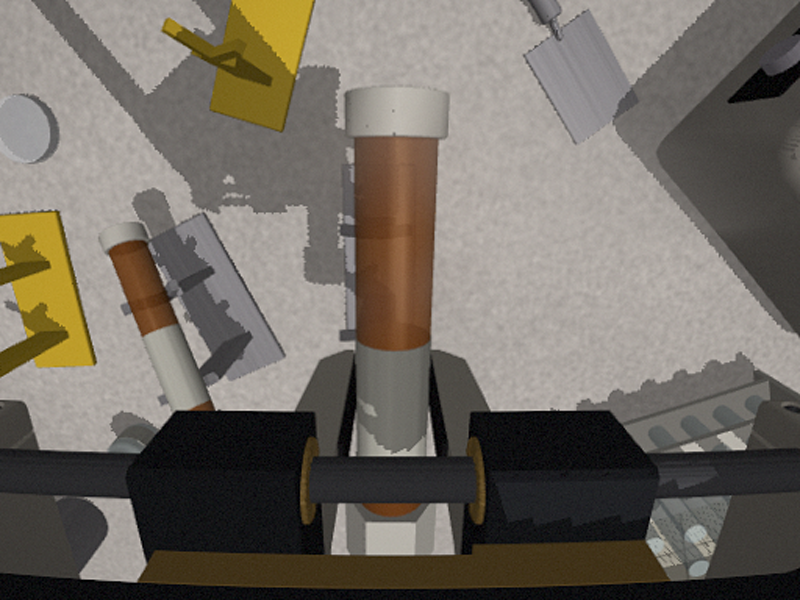

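The foot spans rows 88–137 at column 396, so the tube's centre is about 8 mm footward of the TCP and level. The holder's left notch tips are at (342,230) and (341,335), which matches the prediction. I align and lower part way.

carry_out(moves=[{"jaw":0.015,"dx":-0.013,"dy":-0.014,"dz":0.01,"yaw":0},{"jaw":0.015,"dx":0,"dy":0,"dz":0.035,"yaw":0},{"jaw":0.015,"dx":0,"dy":0,"dz":0.035,"yaw":0},{"jaw":0.015,"dx":0,"dy":0,"dz":0.026,"yaw":0},{"jaw":0.015,"dx":0,"dy":0,"dz":0,"yaw":0},{"jaw":0.015,"dx":0,"dy":0,"dz":0,"yaw":0}])

```text
t: 8.28
tool_pos: [0.5828, 0.2424, 0.1535]
orientation: [0.51, 3.099, 0.0]
force: [0.6, -0.2, -1.1]
opening: 0.027
gripper_force: 20.0
```

Run:
```python
from h import *
Z=R.from_euler("z",-.3245).as_matrix();S=np.array([.5733,.2447,0])
to(S+Z@np.array([.008,0,.113]),-.3245+np.pi)
a=read_camera("wrist");m=camera_model("wrist");w=a[120:300,180:330]
def tips(m,f):
 for k in(-1,1):
  for y in(-.022,.022):
    p=S+Z@np.array([k*.0363,y,.110+k*.0112+.002]);print("tip",k,y,f(proj(m,p)).round(0))
tips(m,lambda p:(p-[180,120]+.5)*8/3)
b=read_camera("scene");m=camera_model("scene");c=proj(m,S+[0,0,.12]).astype(int);o=c-[75,90];print(c)
tips(m,lambda p:(p-o+.5)*8/3+[400,0])
sc=b[o[1]:o[1]+180,o[0]:o[0]+150]
f=lambda x:cv2.resize(x[:,:,::-1],(400,480),interpolation=cv2.INTER_CUBIC)
cv2.imwrite("pics/w5.png",np.hstack([f(w),f(sc)]))
```

```text
t 8.275 tcp [0.5828 0.2424 0.1535] psi 2.8154 tilt [ 0.001  0.    -1.   ] q [ 0.31  0.25  1.47 -0.    1.42 -0.93]
tool delta [ 0.0018 -0.0009  0.0405] yaw(tool) -0.0017
tip -1 -0.022 [108.  76.]
tip -1 0.022 [262.  76.]
tip 1 -0.022 [108. 342.]
tip 1 0.022 [262. 342.]
[317 251]
tip -1 -0.022 [625. 233.]
tip -1 0.022 [648. 264.]
tip 1 -0.022 [556. 235.]
tip 1 0.022 [577. 266.]
```

View pics/w5.png

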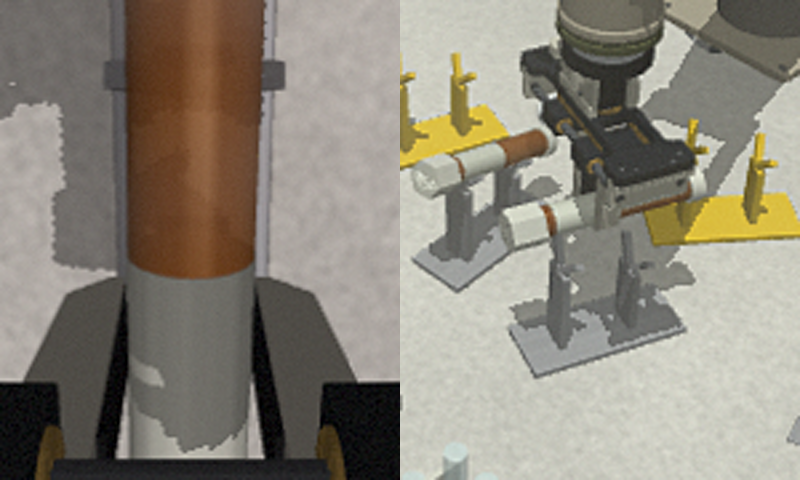

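The wrist crop shows the lower notch arms spanning columns 103–285 (centre 194), with the tube at 127–258 (centre 192), so they are aligned. In the scene crop the tube hangs level over both posts. Next I lower it with a soft grip so the raised notch can tilt it.

carry_out(moves=[{"jaw":0.015,"dx":0.002,"dy":0,"dz":0.015,"yaw":0},{"jaw":0.015,"dx":0,"dy":0,"dz":0.015,"yaw":0},{"jaw":0.015,"dx":0,"dy":0,"dz":0,"yaw":0},{"jaw":0.015,"dx":0,"dy":0,"dz":0,"yaw":0}], grip_force=5)

```text
t: 8.88
tool_pos: [0.5801, 0.2437, 0.1224]
orientation: [-0.508, -3.1, 0.0]
force: [-0.2, 0.1, -1.4]
opening: 0.0278
gripper_force: 5.0
```

carry_out(moves=[{"jaw":0.015,"dx":0,"dy":0,"dz":0.005,"yaw":0},{"jaw":0.015,"dx":0,"dy":0,"dz":0.004,"yaw":0},{"jaw":0.015,"dx":0,"dy":0,"dz":0.003,"yaw":0},{"jaw":0.015,"dx":0,"dy":0,"dz":0.003,"yaw":0},{"jaw":0.015,"dx":0,"dy":0,"dz":0,"yaw":0},{"jaw":0.015,"dx":0,"dy":0,"dz":0,"yaw":0}])

```text
t: 9.62
tool_pos: [0.5803, 0.2438, 0.1077]
orientation: [0.508, 3.1, 0.0]
force: [0.3, 1.7, -0.5]
opening: 0.0278
gripper_force: 5.0
```

Run:
```python
from h import *
Z=R.from_euler("z",-.3245).as_matrix();S=np.array([.5733,.2447,0])
to(S+Z@np.array([.008,0,.1016]),-.3245+np.pi)
print({k:np.round(v,3) for k,v in read_state().items() if k in("force","wrist_torque","opening","gripper_force")})
w=read_camera("wrist")[40:310,140:365]
b=read_camera("scene")[161:341,242:392]
f=lambda x:cv2.resize(x[:,:,::-1],(400,480),interpolation=cv2.INTER_CUBIC)
cv2.imwrite("pics/w6.png",np.hstack([f(w),f(b)]))
```

```text
t 9.625 tcp [0.5803 0.2438 0.1077] psi 2.8168 tilt [ 0.  0. -1.] q [ 0.32  0.28  1.52  0.    1.34 -0.93]
tool delta [-0.0011 -0.0014  0.0061] yaw(tool) -0.0002
{'force': array([ 0.329,  1.703, -0.504]), 'wrist_torque': array([0.278, 0.03 , 0.057]), 'gripper_force': np.float64(5.004), 'opening': np.float64(0.028)}
```

View pics/w6.png

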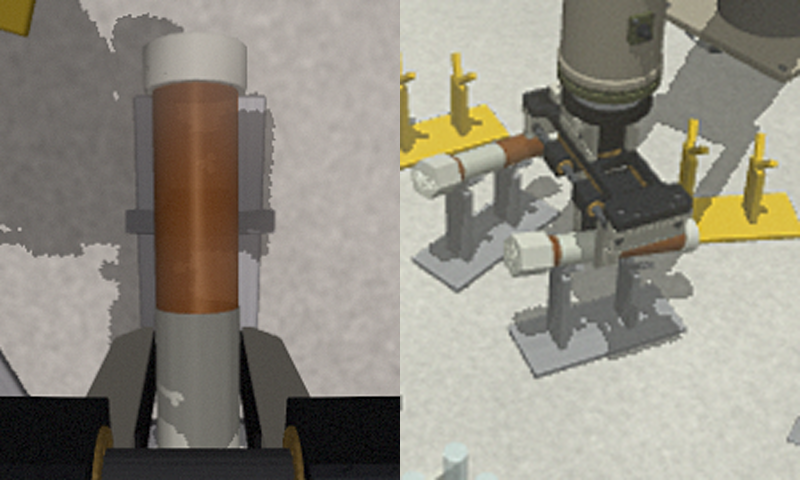

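The raised notch has been touched, with 1.7 N sideways toward +y. The arms are centred at column 200 and the tube at 196, so the tube is about 1 mm off. I shift 1 mm that way and keep lowering gently.

carry_out(moves=[{"jaw":0.015,"dx":0,"dy":0.001,"dz":0.002,"yaw":0},{"jaw":0.015,"dx":0,"dy":0,"dz":0.002,"yaw":0},{"jaw":0.015,"dx":0,"dy":0,"dz":0.002,"yaw":0},{"jaw":0.015,"dx":0,"dy":0,"dz":0,"yaw":0},{"jaw":0.015,"dx":0,"dy":0,"dz":0,"yaw":0}], grip_force=3)

```text
t: 10.35
tool_pos: [0.5811, 0.2445, 0.1021]
orientation: [0.508, 3.099, 0.0]
force: [0.2, -2.1, 4.0]
opening: 0.0279
gripper_force: 3.0
```

Run:
```python
from h import *
Z=R.from_euler("z",-.3245).as_matrix();S=np.array([.5733,.2447,0])
to(S+Z@np.array([.008,0,.1016]),-.3245+np.pi)
print({k:np.round(v,3) for k,v in read_state().items() if k in("force","wrist_torque","opening","gripper_force")})
w=read_camera("wrist")[40:310,140:365]
b=read_camera("scene")[161:341,242:392]
f=lambda x:cv2.resize(x[:,:,::-1],(400,480),interpolation=cv2.INTER_CUBIC)
cv2.imwrite("pics/w7.png",np.hstack([f(w),f(b)]))
```

```text
t 10.35 tcp [0.5811 0.2445 0.1021] psi 2.8166 tilt [ 0.001 -0.    -1.   ] q [ 0.32  0.29  1.52 -0.    1.33 -0.93]
tool delta [-0.0006 -0.0023  0.0005] yaw(tool) -0.0005
{'force': array([ 0.232, -2.091,  4.047]), 'wrist_torque': array([-0.292, -0.162,  0.023]), 'gripper_force': np.float64(3.0), 'opening': np.float64(0.028)}
```

View pics/w7.png

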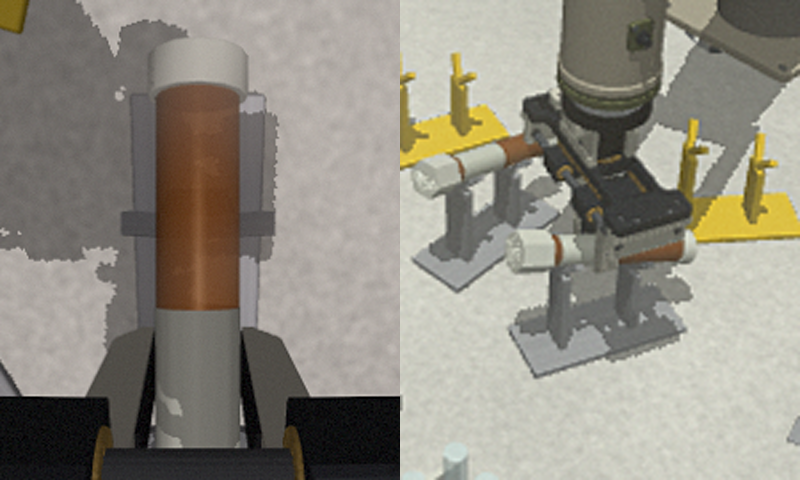

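Run:
```python
from h import *
s=read_state();m=camera_model("wrist");M=R.from_rotvec(s["orientation"]).as_matrix()
g=lambda k,w,off,zz,p:(proj(m,s["tool_pos"]+M@(np.array([off,0,zz])+k*np.array([np.cos(p),0,np.sin(p)])+[0,w,0]))-[140,40])*1.7778
for zz in(-.0084,-.0135):
 for off in(.004,.008):
  for p in(0,.1,.2,.3):
   a,b,c,d=[g(k,w,off,zz,p) for k,w in((.08,-.014),(.08,.014),(.087,-.017),(.087,.017))]
   print(zz,off,p,"edge row",a[1].round(),"glass w",(b-a)[0].round(1),"foot w",(d-c)[0].round(1), "tilted top row",g(.094,0,off+.017*np.sin(p),zz-.017*np.cos(p),p)[1].round())
```

```text
-0.0084 0.004 0 edge row 99.0 glass w 95.3 foot w 117.1 tilted top row 41.0
-0.0084 0.004 0.1 edge row 100.0 glass w 90.7 foot w 110.8 tilted top row 40.0
-0.0084 0.004 0.2 edge row 104.0 glass w 86.4 foot w 105.1 tilted top row 43.0
-0.0084 0.004 0.3 edge row 111.0 glass w 82.5 foot w 100.0 tilted top row 49.0
-0.0084 0.008 0 edge row 84.0 glass w 96.0 foot w 117.9 tilted top row 24.0
-0.0084 0.008 0.1 edge row 87.0 glass w 91.3 foot w 111.5 tilted top row 25.0
-0.0084 0.008 0.2 edge row 92.0 glass w 86.9 foot w 105.8 tilted top row 29.0
-0.0084 0.008 0.3 edge row 98.0 glass w 83.0 foot w 100.6 tilted top row 35.0
-0.0135 0.004 0 edge row 98.0 glass w 98.5 foot w 121.0 tilted top row 38.0
-0.0135 0.004 0.1 edge row 100.0 glass w 93.5 foot w 114.4 tilted top row 38.0
-0.0135 0.004 0.2 edge row 104.0 glass w 89.0 foot w 108.3 tilted top row 41.0
-0.0135 0.004 0.3 edge row 111.0 glass w 84.8 foot w 102.8 tilted top row 47.0
-0.0135 0.008 0 edge row 84.0 glass w 99.2 foot w 121.9 tilted top row 21.0
-0.0135 0.008 0.1 edge row 86.0 glass w 94.2 foot w 115.1 tilted top row 22.0
-0.0135 0.008 0.2 edge row 91.0 glass w 89.6 foot w 109.0 tilted top row 26.0
-0.0135 0.008 0.3 edge row 98.0 glass w 85.4 foot w 103.5 tilted top row 33.0
```

The picture shows the tube tilted: foot 100 px wide (148–248), glass 84 px, edge at row 92. The model puts that at about 0.3 rad and 8 mm offset, so it sits in the notches. I release it and go up.

carry_out(moves=[{"jaw":0.015,"dx":0,"dy":-0.0005,"dz":0,"yaw":0},{"jaw":0.034,"dx":0,"dy":0,"dz":0,"yaw":0},{"jaw":0.034,"dx":0,"dy":0,"dz":0,"yaw":0},{"jaw":0.07,"dx":0,"dy":0,"dz":0,"yaw":0},{"jaw":0.07,"dx":0,"dy":0,"dz":0,"yaw":0},{"jaw":0.07,"dx":0,"dy":0,"dz":0,"yaw":0}])

```text
t: 11.2
tool_pos: [0.5803, 0.2442, 0.1015]
orientation: [-0.508, -3.1, 0.0]
force: [-0.4, -0.5, 0.0]
opening: 0.0593
gripper_force: 0.0
```

carry_out(moves=[{"jaw":0.07,"dx":0,"dy":0,"dz":-0.015,"yaw":0},{"jaw":0.07,"dx":0,"dy":0,"dz":-0.03,"yaw":0},{"jaw":0.07,"dx":0,"dy":0,"dz":-0.04,"yaw":0},{"jaw":0.07,"dx":0,"dy":0,"dz":-0.04,"yaw":0},{"jaw":0.07,"dx":0.03,"dy":0,"dz":0,"yaw":0},{"jaw":0.07,"dx":0.04,"dy":0,"dz":0,"yaw":0},{"jaw":0.07,"dx":0.04,"dy":0,"dz":0,"yaw":0},{"jaw":0.07,"dx":0,"dy":0,"dz":0,"yaw":0}])

```text
t: 12.2
tool_pos: [0.4746, 0.2803, 0.2282]
orientation: [0.504, 3.1, 0.002]
force: [0.7, -0.0, 0.6]
opening: 0.0704
gripper_force: 0.0
```

Run:
```python
from h import *
Z=R.from_euler("z",-.3245).as_matrix();S=np.array([.5733,.2447,.11]);d=Z@np.array([np.cos(.3),0,np.sin(.3)])
b=read_camera("scene")[161:341,242:392];w=read_camera("wrist")
ms=camera_model("scene");m=camera_model("wrist")
for k in(-.094,-.08,.062,.094):print(k,((proj(ms,S+k*d)-[242,161]+.5)*8/3).round(),((proj(m,S+k*d)+.5)*.78125+[400,0]).round())
print(read_state()["t"],read_state()["force"].round(2))
cv2.imwrite("pics/w8.png",np.hstack([cv2.resize(b[:,:,::-1],(400,480),interpolation=cv2.INTER_CUBIC),cv2.copyMakeBorder(cv2.resize(w[:,:,::-1],(400,300),interpolation=cv2.INTER_AREA),0,180,0,0,0)]))
```

```text
-0.094 [285. 248.] [595. 147.]
-0.08 [273. 248.] [595. 156.]
0.062 [144. 253.] [595. 253.]
0.094 [113. 254.] [595. 275.]
12.3 [ 1.12 -0.1  -0.28]
```

View pics/w8.png

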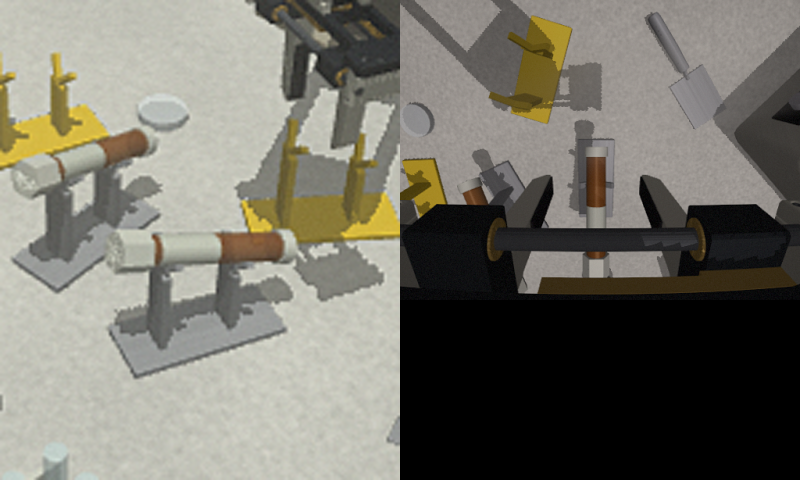

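Run:
```python
from h import *
Z=R.from_euler("z",-.3245).as_matrix();S=np.array([.5733,.2447,0]);m=camera_model("scene")
f=lambda p:((proj(m,S+Z@np.array(p))-[242,161]+.5)*8/3).round()
for p in((.08,-.033,.008),(.08,.033,.008),(-.08,.033,.008)):print(f(p))
d=np.array([np.cos(.3),0,np.sin(.3)]);n=np.array([-np.sin(.3),0,np.cos(.3)])
for off in(0,-.01,.01):print(off,"top edges of glass at foot/cap",[f(np.array([0,0,.11])+(k+off)*d+.014*n*.7+[0,.010,0]) for k in(-.08,.062)])
```

```text
[106. 327.]
[134. 376.]
[286. 329.]
0 top edges of glass at foot/cap [array([282., 247.]), array([152., 252.])]
-0.01 top edges of glass at foot/cap [array([291., 247.]), array([161., 251.])]
0.01 top edges of glass at foot/cap [array([273., 248.]), array([142., 252.])]
```

The tube rests in both notches, cap at the raised end, within about 3 mm of centre. The arm is clear of everything.

```bash
python3 -c "
from plant import *
print(close_job())"
```

```text
the job is handed in; nothing more can be done
None
```

The tube lies in both notches of the empty steel holder, cap at the raised end and within about 3 mm of centre by the last pictures; it is released, none of the moves went near the bottle, can or jar, and the job was handed in at about 12 s (no verdict was returned).

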